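# Isolate the air conditioner and hold a gaping clip over the tag card

## Robot

A 6-joint arm with a two-finger parallel gripper is mounted at the origin on the work surface. World frame = base frame: x ahead of the robot, y to its left, z up, the work surface at z = 0. Lengths are in mm, angles in rad, forces in N, time in s.
With the tool pointing down it reaches from about 350 to 775 mm from the base axis. Payload 7.3 kg.
Tool frame: the origin (TCP) lies at the very end of the fingers, on their centre line; the grasp point (between the pads) lies 19 mm behind it; z points along the fingers, y is the line along which they close (so a half turn about z gives the same grasp; the last joint's range is limited). The gripper opens to 92 mm and grips with 3 to 60 N. Pads are 19 mm wide; open, the fingers measure 130 mm over their backs; the gripper's body (75 mm by 190 mm) begins 47 mm behind the grasp point.
Start: joints at [1.197, 0.342, 1.524, -0, 1.275, -0.146], TCP at [118.547, 511.46, 226.741] pointing down, gripper open.
Joint ranges: [-2.53, 2.53], [-0.77, 2.02], [0.04, 2.7], [-1, 4.14], [0.28, 2.66], [-3.11, 3.11]. Speed limits (rad/s): [2.57, 2.57, 3.14, 3.14, 3.14, 3.14].

## Interface

Orientations are given as [roll, pitch, yaw] about the fixed x, y, z axes, in that order (R = Rz(yaw) Ry(pitch) Rx(roll)).
In Python, from plant import get_obs, vision, workorder gives the robot as it stands.
- The arm moves only by the shell command python3 -m pendant 'ROWS' [OPENING]. ROWS is a JSON object of lists of equal length, an entry for each row: "dp": the shift along the tool's x, y, z in m, a list of three; "rotation": the turn, a rotation vector about the tool's x, y, z in rad, a list of three. A call has 1 to 8 rows; each row is the pose to reach, as a shift and turn from the pose commanded when the call began, along the tool's axes at that moment; what a row does not reach only later rows make up. A row lasts 1/8 s, in which the tool goes at most 62.5 mm and 10.7 degrees, less where a joint would pass 70% of its speed; a pose out of reach is approached as far as the arm can. A call with a gripper value outside its range is refused whole. OPENING is the finger opening in m, from 0 to 0.0918, set as the call begins (- or left out, the last holds). The fingers move at their own pace and stop on an object; the grip force is fixed at half the most. Time passes only in rows, so rows that repeat a pose let the fingers close. It gives the time, the measured TCP pose, the force, the opening and the grip force at its end, in the units of the state.
- get_obs(): the state, without advancing time (a new reading comes with each control period).
- vision.capture(name): name is "scene" or "top"; returns a dict with "pixels" (420x560x3 uint8, red, green, blue), "vfov" (degrees; the focal length in pixels is half the picture's height over the tangent of half this angle, whatever the lens; pixels are square), "cx", "cy" (the principal point, pixels), "dist" ([k1, k2, p1, p2, k3] as OpenCV has them; the pictures are not rectified), "pose" (4x4, takes a point from camera to world coordinates). Camera axes: x right, y up, looking along -z (the intrinsics and any distortion apply to the point x, -y, -z); pixel columns grow to the right and rows downward; lengths in mm; the calibration is good to about 2 mm. A picture is of the moment at which its call begins. There is no depth.
- workorder.close_job(): hands the job in; it is judged then, once.
The state is a dict: "time": time; "joint_positions": joint angles; "dq": joint speeds; "tau": joint torques, N m; "tool_pos": TCP position; "tcp_rot": TCP orientation; "contact_force": force on the tool from outside, world axes, zero at the start; "moment": the same for the moment, N m; "grip_width": finger opening in mm; "finger_force": force on a finger pad.
Only numpy, scipy, OpenCV 4.12 (cv2) and the standard library are available. Lean on these libraries where they do the work, as an engineer would, in place of code of your own. Each camera call takes 0.05 s, during which the arm holds its last target. There are 200 camera calls.

## Task

The air conditioner is to be tagged out for cleaning: first turn the handle on its isolator box clockwise from on (in line with the box) to off (fully across the box). Then take the steel spring clip by its two tails from its parking plate, squeeze it wide open, and bring it jaws-down over the middle of the top edge of the upright card, square to it. Finish while still holding it there, the jaws gaping on either side of the card with the edge well inside the mouth and nothing of the clip touching the card; leave the other things on the ledge where they are.

Things in the scene. Friction and masses are not known exactly. Their poses are not given: they have to be found in the camera images.
- isolator: fixed grey box, 100 (its x) x 76 (its y) x 45 mm high, with a black bar handle turning on its top; origin: centre of its underside, z up. Position and yaw vary; it may stand in any of the three places (left, middle, right).
- handle (a joint): turn of the isolator's handle, rad: 0 = on (bar along the box's x, its starting state), 1.57 = off (bar along the box's y). It turns clockwise seen from above and has a stop at each end; an over-centre spring (under 0.1 N m) snaps it to the nearer stop, so once well past 0.8 it goes on to off by itself when let go.
- handle_grip (a point): point on the handle's axis in its bar, 69 mm above the table; turns with the handle. x runs along the bar: 60 mm long, 13 mm thick (y), from 53 to 79 mm above the table, on a 48 mm disc whose top is at 53 mm. The bar end with a thin light line points to +x.
- clip_park: fixed parking plate for the clip: pine block 70 (x) x 56 (y) x 20 mm high with an upright aluminium plate in its middle, 50 mm wide along x, 4 mm thick along y, its top 70 mm above the table; origin: centre of the block's underside. Position and yaw vary.
- clip: loose dark steel spring clip, 80 g: two mirrored halves on a cross pin (10 mm thick, 40 long), jaws down, two splayed tails up. Origin: middle of the pin; x along the pin, y across (the squeeze), z up. It starts upright astride the parking plate, pin on the plate's top edge (origin 75 mm above the table), x along the plate's x; it can be opened there and lifted straight up.
- clip_jaw_a (a joint): opening of the +y half, rad: 0 shut, 0.35 fully open (stop); the halves open equally. Tails: plates 30 mm wide; at rest 57 mm over their outer top edges, which are 41 mm above the pin; fully squeezed they are parallel, 26 mm over their outer faces, 8 to 48 mm above the pin. Squeeze needed at the tails' ends: 3 N rising to 10 N fully open, more lower down.
- clip_jaw_b (a joint): opening of the -y half, same values. Jaws: plates 34 mm wide, 3 mm thick, from 6 to 46 mm below the pin; shut, their inner faces are 4 mm apart; fully open, the tips are 35 mm apart, 42 mm below the pin.
- card_stand: fixed pine block 100 (x) x 46 (y) x 25 mm high holding an upright stiff brown card, 90 mm wide along x, 3 mm thick along y, its top edge 100 mm above the table; origin: centre of the block's underside. Position and yaw vary.
- card_edge (a point): middle of the card's top edge, 100 mm above the table; x along the edge, y through the card's thickness.
- flashlight: bystander: aluminium flashlight, 110 mm long, 24 mm thick, lying among the fixtures; origin: centre of its underside.
- remote: bystander: white air-conditioner remote 130 x 42 x 18 mm, lying among the fixtures; origin: centre of its underside.
- phone_stand: bystander: dark green phone stand 90 x 70 x 90 mm; origin: centre of its underside.
- mug: bystander: white mug, 80 mm across, 90 mm high; origin: centre of its underside.
- book: bystander: paperback book 110 x 170 x 22 mm; origin: centre of its underside.
- tape: bystander: roll of clear tape, 60 mm across, 18 mm high, lying flat; origin: centre of its underside.
Not all that is in view belongs to the job. Several things have the shape of the clip; the one meant has the colours described above.

How it is judged (in metres and radians):
On the way, in this order (a step that is already met when the one before it is completed fails the run):
1. the isolator's handle is turned fully to off (value of joint handle above 1.35 rad), for 0.2 s.
2. with the isolator off, the clip is squeezed open and lifted clear of its parking plate (value of joint handle above 1.35 rad and value of joint each of clip_jaw_a, clip_jaw_b above 0.24 rad and contact force between the fingers and clip above 2 N and height (world z) of clip above 0.105 m and contact force between clip and clip_park below 0.1 N), for 0.2 s.
At the end, for the whole second after the job is handed in: Handle at off (over 1.35 rad); both clip halves held open by the fingers (over 0.24 rad, over 2 N); card edge 9 to 35 mm below the pin, within 10 mm of the clip's middle plane and 25 mm along the pin; clip square and upright within 0.25 rad, still, not touching the card (under 0.3 N) (value of joint handle above 1.35 rad and value of joint each of clip_jaw_a, clip_jaw_b above 0.24 rad and contact force between the fingers and clip above 2 N and z of card_edge in the frame of clip between -0.035 and -0.009 m and y of card_edge in the frame of clip between -0.01 and 0.01 m and x of card_edge in the frame of clip between -0.025 and 0.025 m and angle between the x axis of clip and the x axis of card_edge, either way round below 0.25 rad and angle between clip's own z axis and vertical below 0.25 rad and contact force between clip and card_stand below 0.3 N and linear speed of clip below 0.03 m/s); the arm keeps its last pose, push and grip.
It fails at once if another thing on the ledge is moved by more than 20 mm (distance of any of flashlight, remote, phone_stand, mug, book, tape from where it was at the start of the episode above 0.02 m).
It fails at once if the clip is pressed hard against the card or its block (over 10 N) (contact force between clip and card_stand above 10 N).
It also fails if it takes over 61 s, if anything falls off the work surface, if the arm or the gripper's body presses on something with over 40 N, if the wrist force passes 120 N, or if a joint passes its speed limit or range.

## Working session

There is one attempt and no reset: what is moved stays moved. The work goes in short steps, Python scripts to look and compute and a shell command to move; the robot and the scene stay as the last step left them, time stands still between calls to the robot, and variables do not carry over. Pictures are saved under pics/ and viewed, at most 10 in all, crops included, and the job is handed in when it is done.

```bash
mkdir -p pics; ls; python3 - <<'E'
from plant import get_obs, vision
import cv2,numpy as np,pickle
d={}
for n in("scene","top"):
    c=vision.capture(n); d[n]=c
    cv2.imwrite(f"pics/{n}0.png",c["pixels"][:,:,::-1]); print(n,c["vfov"],c["cx"],c["cy"],c["dist"],np.round(c["pose"],3).tolist())
pickle.dump(d,open("cap0.pkl","wb"))
print(get_obs())
E
```

```text
pics
scene 42.94829129009984 276.1349542244364 211.7129290669007 [-0.00824905  0.          0.          0.          0.        ] [[-0.448, -0.684, 0.576, 1382.918], [0.894, -0.338, 0.294, 451.843], [-0.007, 0.647, 0.763, 1187.03], [0.0, 0.0, 0.0, 1.0]]
top 55.52801316756228 280.135675930055 213.35861221454095 [-0.06064096  0.          0.          0.          0.        ] [[0.013, 0.985, -0.171, 419.432], [-1.0, 0.009, -0.028, 37.722], [-0.026, 0.171, 0.985, 1146.363], [0.0, 0.0, 0.0, 1.0]]
{'time': 0.1, 'joint_positions': array([ 1.19700901e+00,  3.42670999e-01,  1.52491459e+00,  2.68431383e-05,
        1.27540929e+00, -1.45968217e-01]), 'dq': array([ 1.31921161e-04, -1.61251496e-03, -2.45460534e-03,  4.08311207e-05,
        1.35739629e-03, -8.83366425e-04]), 'tau': array([ 1.16730149e-03, -4.32007492e+01, -2.44693869e+01,  7.19018304e-02,
        5.26956073e-02, -5.04697971e-05]), 'tool_pos': array([118.39354727, 511.10479653, 226.10755459]), 'tcp_rot': array([-3.14020907e+00, -2.29350910e-04,  2.91376556e+00]), 'contact_force': array([0.07368318, 0.25480438, 0.66415066]), 'moment': array([ 0.00994997, -0.01397139, -0.00721577]), 'finger_force': 0.0, 'grip_width': 91.84988726498595}
```

View pics/scene0.png

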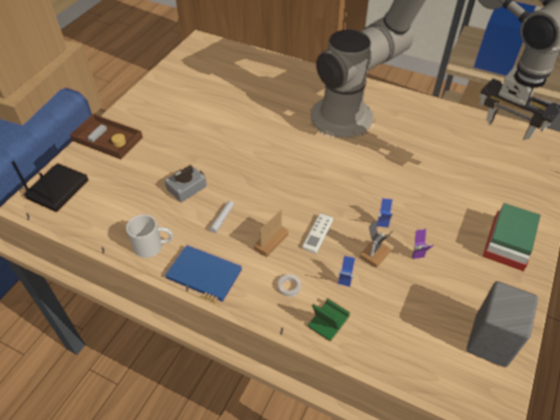

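View pics/top0.png

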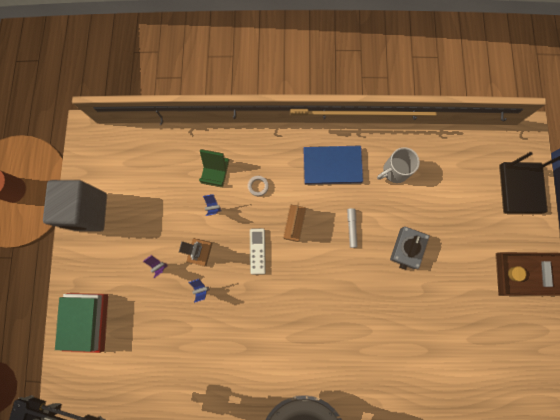

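The scene view shows the isolator at (186,182), the card stand at (272,237) and the parked steel clip at (378,245). In the top view these are at (410,247), (294,223) and (198,251). The blue and purple clips are decoys. I'll enlarge these three regions.

```bash
python3 - <<'E'
import cv2,numpy as np,pickle
d=pickle.load(open("cap0.pkl","rb"))
R={"top":[(385,222),(267,198),(170,225)],"scene":[(160,155),(245,207),(352,210)]}
rows=[]
for n in R:
    im=d[n]["pixels"][:,:,::-1]
    rows.append(np.hstack([cv2.resize(im[y:y+66,x:x+53],None,fx=5,fy=4.5*5/4.5,interpolation=cv2.INTER_CUBIC)[:300] for x,y in R[n]]))
m=np.vstack(rows); print(m.shape); cv2.imwrite("pics/z1.png",m[:600,:800])
E
```

```text
(600, 795, 3)
```

View pics/z1.png

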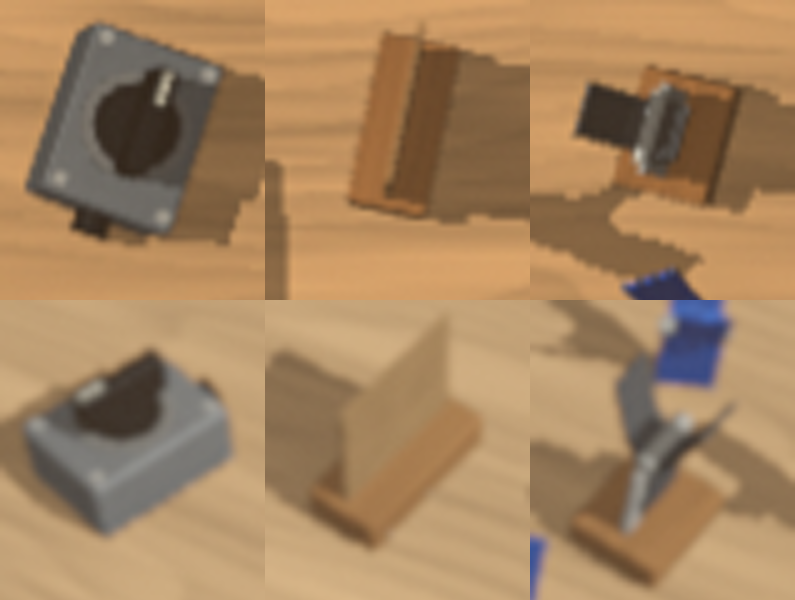

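The crops show the isolator box corners, the handle's light-line end towards +x (far from the base), the card's top edge, the park block corners and the clip's splayed tails. I'll triangulate the points I picked.

```bash
cat > h.py <<'E'
import cv2,numpy as np
def ray(c,uv):
    f=c["pixels"].shape[0]/2/np.tan(np.radians(c["vfov"])/2)
    K=np.array([[f,0,c["cx"]],[0,f,c["cy"]],[0,0,1.]])
    p=cv2.undistortPoints(np.array([[uv]],float),K,np.array(c["dist"],float))[0,0]
    P=np.array(c["pose"]); return P[:3,3],P[:3,:3]@np.array([p[0],-p[1],-1])
def plane(c,uv,z):
    o,d=ray(c,uv); return o+d*(z-o[2])/d[2]
def tri(c1,a,c2,b):
    o1,d1=ray(c1,a);o2,d2=ray(c2,b)
    s=np.linalg.lstsq(np.c_[d1,-d2],o2-o1,rcond=None)[0]
    p,q=o1+s[0]*d1,o2+s[1]*d2
    return (p+q)/2,np.linalg.norm(p-q)
E
python3 - <<'E'
import pickle,numpy as np
from h import *
d=pickle.load(open("cap0.pkl","rb"));T,S=d["top"],d["scene"]
tz=lambda u,v,i:(np.array([[385,222],[267,198],[170,225]][i])+[(u-265*i)/5-.4,v/5-.4])
sz=lambda u,v,i:(np.array([[160,155],[245,207],[352,210]][i])+[(u-265*i)/5-.4,(v-300)/5-.4])
def show(n,t,s,i,z):
    p,e=tri(T,tz(*t,i),S,sz(*s,i)); print(n,p.round(1),round(e,1),"top@z",z,plane(T,tz(*t,i),z)[:2].round(1),"scene@z",plane(S,sz(*s,i),z)[:2].round(1))
show("isoA",(95,22),(100,478),0,45);show("isoB",(222,70),(25,422),0,45);show("isoD",(30,188),(228,412),0,45)
print("isoC",plane(T,tz(175,235,0),45)); print("line",plane(T,tz(165,85,0),79),"handle mid",plane(T,tz(137,123,0),53))
show("card1",(422,22),(345,408),1,100);show("card2",(393,185),(447,318),1,100)
for n,t,s in(("pk1",(650,65),(649,570)),("pk2",(740,90),(570,522)),("pk3",(710,203),(640,455)),("pk4",(617,188),(725,490))): show(n,t,s,2,20)
print("tail top",plane(T,tz(583,110,2),116), plane(T,tz(668,130,2),75))
show("plate1",(680,88),(629,525),2,70);show("plate2",(650,172),(690,420),2,70)
E
```

```text
isoA [ 576.7 -272.3   53.2] 0.4 top@z 45 [ 578.  -274.8] scene@z [ 570.9 -277.3]
isoB [ 551.6 -344.3   43.4] 1.7 top@z 45 [ 551.7 -344.6] scene@z [ 552.6 -342.3]
isoD [ 487.  -239.5   38.9] 4.9 top@z 45 [ 485.7 -235.7] scene@z [ 492.3 -238.4]
isoC [ 460.65000104 -314.53996217   45.        ]
line [ 539.28994597 -301.62096982   79.        ] handle mid [ 521.16595591 -293.57484624   53.        ]
card1 [631.5  21.3 102. ] 2.2 top@z 100 [632.3  20.3] scene@z [629.7  21.5]
card2 [544.8  36.8  91.1] 3.8 top@z 100 [544.5  35. ] scene@z [551.   41.9]
pk1 [542.9 317.5  16.1] 0.4 top@z 20 [542.4 316.7] scene@z [545.8 317.8]
pk2 [529.1 266.9  11.2] 2.1 top@z 20 [528.7 264.1] scene@z [535.  269.2]
pk3 [464.4 283.7   4.2] 3.5 top@z 20 [464.4 278.6] scene@z [475.7 287.5]
pk4 [472.1 335.2  11.9] 1.8 top@z 20 [472.  332.3] scene@z [477.8 336.8]
tail top [507.8196314  327.23310847 116.        ] [501.129545   291.51210396  75.        ]
plate1 [528.3 298.2  26.7] 2.1 top@z 70 [524.5 287.2] scene@z [559.7 304.8]
plate2 [477.6 306.4  63.7] 7.0 top@z 70 [478.6 301.5] scene@z [480.8 310.3]
```

```bash
python3 -m pendant '{"dp":[[-0.404,-0.277,0],[-0.404,-0.277,0],[-0.404,-0.277,0],[-0.404,-0.277,0],[-0.404,-0.277,0],[-0.404,-0.277,0],[-0.404,-0.277,0],[-0.404,-0.277,0]],"rotation":[[0,0,0.13],[0,0,0.13],[0,0,0.13],[0,0,0.13],[0,0,0.13],[0,0,0.13],[0,0,0.13],[0,0,0.13]]}' 0.0918
cat >> h.py <<'E'
def go(x,y,z,yaw):
    from plant import get_obs
    from scipy.spatial.transform import Rotation as Ro
    o=get_obs();R=Ro.from_euler("xyz",o["tcp_rot"])
    G=Ro.from_euler("xyz",[np.pi,0,np.radians(yaw)])
    print("dp",(R.inv().apply(np.array([x,y,z])-o["tool_pos"])/1000).round(4),"rot",(R.inv()*G).as_rotvec().round(4),"at",o["tool_pos"].round(1),np.degrees(o["tcp_rot"]).round(1),o["time"],o["grip_width"].round(1),o["contact_force"].round(1))
E
python3 -c "
from h import *
go(520,-293,140,159.5)"
```

```text
time: 1.1
tool_pos: [450.7, 148.4, 226.5]
tcp_rot: [3.142, -0.0, 2.783]
contact_force: [-0.6, 0.7, 1.1]
grip_width: 91.7
finger_force: 0.0Traceback (most recent call last):
  File "<string>", line 3, in <module>
    go(520,-293,140,159.5)
    ~~^^^^^^^^^^^^^^^^^^^^
  File "h.py", line 19, in go
    print("dp",(R.inv().apply(np.array([x,y,z])-o["tool_pos"])/1000).round(4),"rot",(R.inv()*G).as_rotvec().round(4),"at",o["tool_pos"].round(1),np.degrees(o["tcp_rot"]).round(1),o["time"],o["grip_width"].round(1),o["contact_force"].round(1))
                                                                                                                                                                                             ^^^^^^^^^^^^^^^^^^^^^
AttributeError: 'float' object has no attribute 'round'
```

```bash
sed -i 's/o\["grip_width"\].round(1)/o["grip_width"]/' h.py; python3 -m pendant '{"dp":[[-0.22,-0.389,0.08],[-0.22,-0.389,0.08],[-0.22,-0.389,0.08],[-0.22,-0.389,0.08],[-0.22,-0.389,0.08],[-0.22,-0.389,0.08],[-0.22,-0.389,0.08],[-0.22,-0.389,0.08]],"rotation":[[0,0,0],[0,0,0],[0,0,0],[0,0,0],[0,0,0],[0,0,0],[0,0,0],[0,0,0]]}'
python3 - <<'E'
from h import *
go(520,-293,59,159.5)
from plant import vision
c=vision.capture("top");s=vision.capture("scene")
def z(c,x,y): return cv2.resize(c["pixels"][y:y+100,x:x+130,::-1],None,fx=6,fy=6)[:,:400] if 0 else cv2.resize(c["pixels"][y:y+100,x:x+100,::-1],(400,400))
cv2.imwrite("pics/a1.png",np.hstack([z(c,365,195),z(s,130,120)]))
E
```

```text
time: 2.1
tool_pos: [518.7, -294.2, 145.0]
tcp_rot: [3.141, -0.002, 2.78]
contact_force: [0.4, 1.2, -0.3]
grip_width: 91.5
finger_force: 0.0
dp [-0.0009  0.0016  0.086 ] rot [ 0.0001 -0.0017 -0.0036] at [ 518.7 -294.2  145. ] [ 1.800e+02 -1.000e-01  1.593e+02] 2.1 91.51468222044885 [ 0.4  1.2 -0.3]
```

View pics/a1.png

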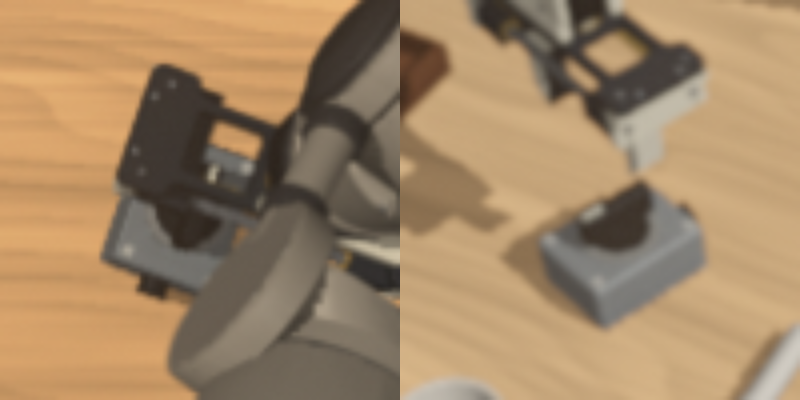

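The gripper hangs over the isolator, square to the bar. The bar's light line shows between the fingers at about (215,170) in the left crop. Next I descend and half-close.

```bash
python3 -m pendant '{"dp":[[-0.001,0.001,0.045],[-0.001,0.001,0.086],[-0.001,0.001,0.086],[-0.001,0.001,0.086]],"rotation":[[0,0,0],[0,0,0],[0,0,0],[0,0,0]]}'
python3 -m pendant '{"dp":[[0,0,0],[0,0,0],[0,0,0],[0,0,0],[0,0,0],[0,0,0]],"rotation":[[0,0,0],[0,0,0],[0,0,0],[0,0,0],[0,0,0],[0,0,0]]}' 0.02
```

```text
time: 2.7
tool_pos: [521.7, -289.9, 62.6]
tcp_rot: [-3.141, 0.002, 2.785]
contact_force: [1.3, -0.1, 0.0]
grip_width: 91.9
finger_force: 0.0
time: 3.45
tool_pos: [520.6, -290.4, 60.6]
tcp_rot: [3.141, -0.0, 2.784]
contact_force: [0.1, 0.4, -0.3]
grip_width: 36.5
finger_force: 0.0
```

```bash
python3 -m pendant '{"dp":[[0,0,0.002],[0,0,0.002],[0,0,0.002]],"rotation":[[0,0,0],[0,0,0],[0,0,0]]}' 0.02
python3 -m pendant '{"dp":[[0,0,0],[0,0,0],[0,0,0],[0,0,0],[0,0,0],[0,0,0]],"rotation":[[0,0,0.17],[0,0,0.34],[0,0,0.51],[0,0,0.68],[0,0,0.85],[0,0,0.85]]}'
python3 -m pendant '{"dp":[[0,0,0],[0,0,0],[0,0,0],[0,0,0],[0,0,0],[0,0,0]],"rotation":[[0,0,0.17],[0,0,0.34],[0,0,0.51],[0,0,0.68],[0,0,0.77],[0,0,0.77]]}'
```

```text
time: 3.82
tool_pos: [520.7, -290.4, 58.6]
tcp_rot: [3.141, -0.0, 2.784]
contact_force: [-0.8, 0.6, 0.2]
grip_width: 20.1
finger_force: 0.0
time: 4.58
tool_pos: [520.7, -291.6, 59.0]
tcp_rot: [-3.141, 0.002, 1.934]
contact_force: [-0.7, -3.4, 1.1]
grip_width: 20.0
finger_force: 1.7
time: 5.32
tool_pos: [520.7, -290.0, 58.6]
tcp_rot: [-3.141, -0.001, 1.167]
contact_force: [0.4, 0.9, 0.1]
grip_width: 20.0
finger_force: 0.0
```

```bash
python3 -m pendant '{"dp":[[0,0,-0.01],[0,0,-0.06],[0,0,-0.12],[0,0,-0.17],[0,0,-0.17],[0,0,-0.17],[0,0,-0.17],[0,0,-0.17]],"rotation":[[0,0,0],[0,0,0],[0,0,-0.17],[0,0,-0.34],[0,0,-0.51],[0,0,-0.68],[0,0,-0.85],[0,0,-1.02]]}' 0.0918
python3 - <<'E'
from h import *
go(450,150,230,167.4)
E
```

```text
time: 6.32
tool_pos: [520.7, -290.3, 229.5]
tcp_rot: [3.141, 0.001, 2.192]
contact_force: [-0.6, 0.4, -0.6]
grip_width: 90.9
finger_force: 0.0
dp [ 0.3992  0.1987 -0.0006] rot [ 2.000e-04  6.000e-04 -7.299e-01] at [ 520.7 -290.3  229.5] [180.    0.  125.6] 6.325 90.9052245814833 [-0.6  0.4 -0.6]
```

```bash
python3 -m pendant '{"dp":[[0.4,0.199,0],[0.4,0.199,0],[0.4,0.199,0],[0.4,0.199,0],[0.4,0.199,0],[0.4,0.199,0],[0.4,0.199,0],[0.4,0.199,0]],"rotation":[[0,0,-0.17],[0,0,-0.34],[0,0,-0.51],[0,0,-0.68],[0,0,-0.73],[0,0,-0.73],[0,0,-0.73],[0,0,-0.73]]}'
python3 - <<'E'
from h import *
go(503,299,150,167.4)
from plant import vision
c=vision.capture("top");s=vision.capture("scene")
import pickle;pickle.dump({"top":c,"scene":s},open("cap1.pkl","wb"))
def z(c,x,y): return cv2.resize(c["pixels"][y:y+60,x:x+80,::-1],(400,300),interpolation=cv2.INTER_CUBIC)
cv2.imwrite("pics/a2.png",np.vstack([np.hstack([z(c,370,215),z(s,150,150)]),np.hstack([z(c,160,222),z(s,340,210)])]))
E
```

```text
time: 7.32
tool_pos: [452.3, 154.5, 229.6]
tcp_rot: [3.14, 0.001, 2.921]
contact_force: [0.4, -0.5, -0.3]
grip_width: 91.8
finger_force: 0.0
dp [-0.0178  0.152   0.0797] rot [ 0.0012  0.0007 -0.0007] at [452.3 154.5 229.6] [179.9   0.  167.4] 7.325 91.78038682532899 [ 0.4 -0.5 -0.3]
```

View pics/a2.png

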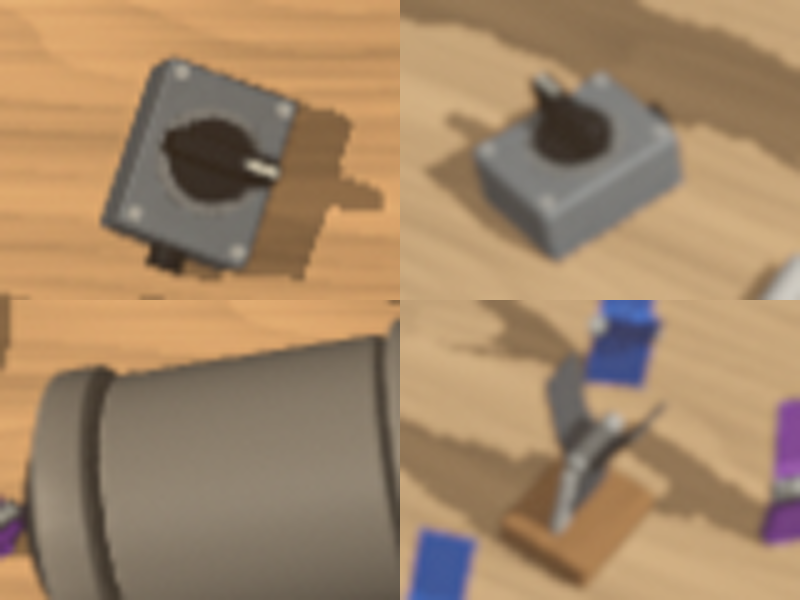

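```bash
python3 - <<'E'
import pickle
from h import *
d=pickle.load(open("cap1.pkl","rb"));S=d["scene"];T=d["top"]
a=plane(S,(391.6,230.6),116);b=plane(S,(372.2,223.2),116);print(a,b,(a+b)/2,a-b)
print(tri(T,(180.2,246.6),S,(391.6,230.6)))
# pin ends in scene: near end / far end
for uv in((374.5,242.0),(382.4,234.4)): print(plane(S,uv,75))
E
```

```text
[499.72396636 331.16336358 116.        ] [498.62428588 278.48468633 116.        ] [499.17412612 304.82402495 116.        ] [ 1.09968047 52.67867726  0.        ]
(array([506.12379709, 328.8809355 , 121.47095123]), np.float64(6.655769572660076))
[521.72730835 298.85960871  75.        ]
[488.81066749 308.95374236  75.        ]
```

```bash
python3 - <<'E'
from h import *
go(503.5,301,140,167.4)
E
```

```text
dp [-0.0159  0.1565  0.0893] rot [ 0.0002  0.0008 -0.0041] at [453.2 152.  229.3] [180.    0.  167.2] 7.425 91.73232987793976 [-0.4  0.2 -0.1]
```

```bash
python3 -m pendant '{"dp":[[-0.016,0.06,0],[-0.016,0.12,0.02],[-0.016,0.157,0.07],[-0.016,0.157,0.089],[-0.016,0.157,0.089],[-0.016,0.157,0.089]],"rotation":[[0,0,0],[0,0,0],[0,0,0],[0,0,0],[0,0,0],[0,0,0]]}'
python3 - <<'E'
from h import *
go(503.5,301,95,167.4)
from plant import vision
s=vision.capture("scene");c=vision.capture("top")
z=lambda c,x,y:cv2.resize(c["pixels"][y:y+75,x:x+80,::-1],(400,375),interpolation=cv2.INTER_CUBIC)
cv2.imwrite("pics/a3.png",np.hstack([z(c,160,205),z(s,340,190)]))
E
```

```text
time: 8.18
tool_pos: [505.7, 299.3, 141.1]
tcp_rot: [3.141, 0.002, 2.912]
contact_force: [-0.1, -0.1, -0.1]
grip_width: 91.8
finger_force: 0.0
dp [0.0026 0.0011 0.0461] rot [ 0.001   0.0017 -0.0096] at [505.7 299.3 141.1] [1.799e+02 1.000e-01 1.669e+02] 8.175 91.82225713499065 [-0.1 -0.1 -0.1]
```

View pics/a3.png

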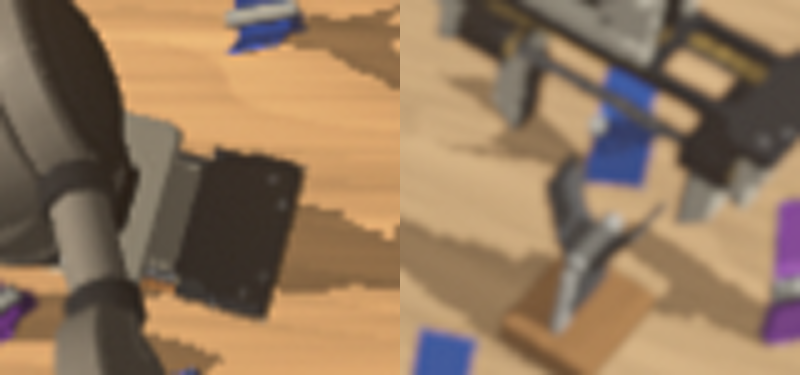

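In the right crop the open fingers straddle the clip's tails, with fingertips at about (515,120) and (710,212). I'll compare those fingertips with the known TCP to find the scene camera's bias.

```bash
python3 - <<'E'
import pickle
from h import *
S=pickle.load(open("cap1.pkl","rb"))["scene"]
l=plane(S,(363.0,214.3),141);r=plane(S,(402.,231.8),141);print(l,r,(l+r)/2)
E
```

```text
[501.96015079 251.40504434 141.        ] [512.53239776 358.3671705  141.        ] [507.24627427 304.88610742 141.        ]
```

```bash
python3 -m pendant '{"dp":[[0.003,-0.001,0.023],[0.003,-0.001,0.046],[0.003,-0.001,0.046],[0.003,-0.001,0.046]],"rotation":[[0,0,-0.008],[0,0,-0.008],[0,0,-0.008],[0,0,-0.008]]}' 0.066
python3 -m pendant '{"dp":[[0,0,0],[0,0,0]],"rotation":[[0,0,0],[0,0,0]]}' 0.058
python3 -m pendant '{"dp":[[0,0,0],[0,0,0]],"rotation":[[0,0,0],[0,0,0]]}' 0.052
```

```text
time: 8.78
tool_pos: [502.1, 300.4, 95.3]
tcp_rot: [3.14, 0.002, 2.921]
contact_force: [-0.2, 0.8, 0.6]
grip_width: 65.9
finger_force: 0.0
time: 9.02
tool_pos: [502.2, 301.2, 95.1]
tcp_rot: [3.139, 0.002, 2.922]
contact_force: [0.3, 3.6, 3.0]
grip_width: 58.6
finger_force: 1.8
time: 9.28
tool_pos: [502.2, 300.7, 95.4]
tcp_rot: [3.14, 0.003, 2.922]
contact_force: [-0.6, 0.8, 10.3]
grip_width: 52.3
finger_force: 6.9
```

```bash
python3 -m pendant '{"dp":[[0,-0.001,0],[0,-0.001,0],[0,-0.001,0]],"rotation":[[0,0,0],[0,0,0],[0,0,0]]}' 0.04
python3 -m pendant '{"dp":[[0,0,0],[0,0,0],[0,0,0],[0,0,0]],"rotation":[[0,0,0],[0,0,0],[0,0,0],[0,0,0]]}' 0.02

```

```text
time: 9.65
tool_pos: [502.2, 299.2, 96.3]
tcp_rot: [3.14, 0.004, 2.922]
contact_force: [-1.8, -1.9, 15.5]
grip_width: 40.2
finger_force: 9.8
time: 10.15
tool_pos: [502.9, 300.9, 97.1]
tcp_rot: [3.137, 0.005, 2.922]
contact_force: [-1.5, 3.8, 15.7]
grip_width: 25.5
finger_force: 29.9
```

Width is 25.5 mm, so the clip is fully squeezed. Lifting.

```bash
python3 -m pendant '{"dp":[[0,0,-0.005],[0,0,-0.015],[0,0,-0.03],[0,0,-0.05],[0,0,-0.075],[0,0,-0.1],[0,0,-0.1],[0,0,-0.1]],"rotation":[[0,0,0],[0,0,0],[0,0,0],[0,0,0],[0,0,0],[0,0,0],[0,0,0],[0,0,0]]}'
python3 - <<'E'
from h import *
go(588,29,215,169.4)
from plant import vision
s=vision.capture("scene");c=vision.capture("top")
import pickle;pickle.dump({"top":c,"scene":s},open("cap2.pkl","wb"))
z=lambda c,x,y:cv2.resize(c["pixels"][y:y+75,x:x+80,::-1],(400,375),interpolation=cv2.INTER_CUBIC)
cv2.imwrite("pics/a4.png",np.hstack([z(c,253,180),z(s,340,185)]))
E
```

```text
time: 11.15
tool_pos: [500.5, 299.0, 193.0]
tcp_rot: [-3.141, -0.001, 2.922]
contact_force: [-0.3, -0.5, -1.4]
grip_width: 25.0
finger_force: 29.8
dp [-0.1442 -0.2444 -0.022 ] rot [-0.0008 -0.0011 -0.0348] at [500.5 299.  193. ] [-1.800e+02 -1.000e-01  1.674e+02] 11.15 25.02122316145139 [-0.3 -0.5 -1.4]
```

View pics/a4.png

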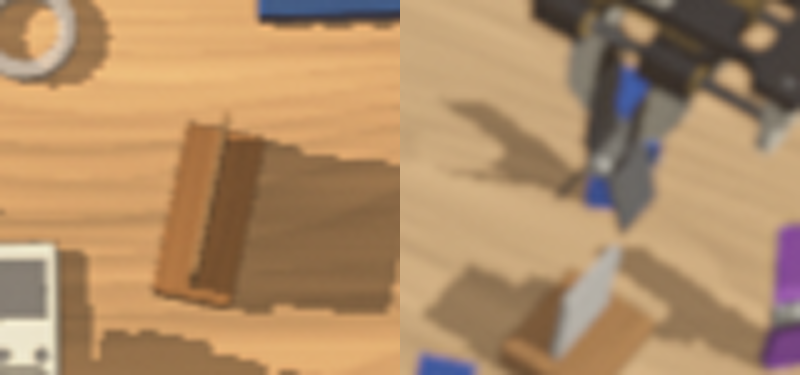

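The clip is lifted, squeezed open and upright with its pin near (603,165) in the right crop. The card's top end is near (227,113) in the left crop. I'll re-measure the card.

```bash
python3 - <<'E'
import pickle
from h import *
d=pickle.load(open("cap2.pkl","rb"));T,S=d["top"],d["scene"]
t=lambda u,v:(253+u/5-.4,180+v/5-.4)
B=[plane(T,t(*p),25) for p in((190,122),(268,138),(230,305),(155,291))]
print(np.round(B,1),np.mean(B,0)); 
x=B[0]+B[1]-B[2]-B[3];print(np.degrees(np.arctan2(x[1],x[0])))
for p in((227,113),(193,285)):print(plane(T,t(*p),100))
z=lambda c,x,y:cv2.resize(c["pixels"][y:y+60,x:x+60,::-1],(600,600),interpolation=cv2.INTER_NEAREST)
cv2.imwrite("pics/a5.png",cv2.resize(np.hstack([z(T,265,195),z(S,245,200)]),(800,400),interpolation=cv2.INTER_AREA))
E
```

```text
[[641.6  40.2  25. ]
 [632.6  -4.5  25. ]
 [536.7  16.7  25. ]
 [544.1  59.   25. ]] [588.75306781  27.84288676  25.        ]
-11.696672329889452
[631.79528725  20.25934279 100.        ]
[539.18681023  37.62426023 100.        ]
```

View pics/a5.png

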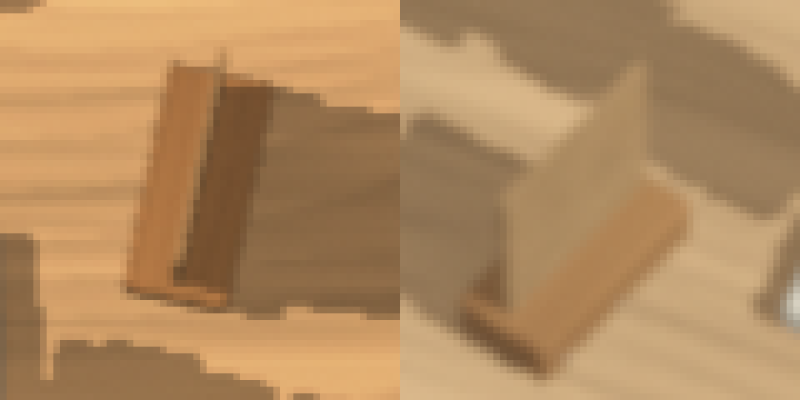

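```bash
python3 -m pendant '{"dp":[[-0.03,-0.05,-0.012],[-0.065,-0.11,-0.012],[-0.1,-0.17,-0.012],[-0.125,-0.215,-0.012],[-0.14,-0.237,-0.012],[-0.145,-0.245,-0.012],[-0.145,-0.245,-0.012],[-0.145,-0.245,-0.012]],"rotation":[[0,0,0],[0,0,-0.01],[0,0,-0.02],[0,0,-0.02],[0,0,-0.02],[0,0,-0.02],[0,0,-0.02],[0,0,-0.02]]}'
python3 - <<'E'
from h import *
go(588.5,28,147,168.5)
from plant import vision
s=vision.capture("scene");c=vision.capture("top")
import pickle;pickle.dump({"top":c,"scene":s},open("cap3.pkl","wb"))
z=lambda c,x,y:cv2.resize(c["pixels"][y:y+80,x:x+80,::-1],(400,400),interpolation=cv2.INTER_CUBIC)
cv2.imwrite("pics/a6.png",np.hstack([z(c,250,160),z(s,230,165)]))
E
```

```text
time: 12.25
tool_pos: [588.6, 30.0, 205.5]
tcp_rot: [3.141, -0.001, 2.943]
contact_force: [0.0, 0.8, -0.6]
grip_width: 25.2
finger_force: 29.8
dp [-0.0003 -0.002   0.0585] rot [ 0.0004 -0.0008  0.0024] at [588.6  30.  205.5] [180.   -0.  168.6] 12.25 25.230559234380202 [ 0.   0.8 -0.6]
```

View pics/a6.png

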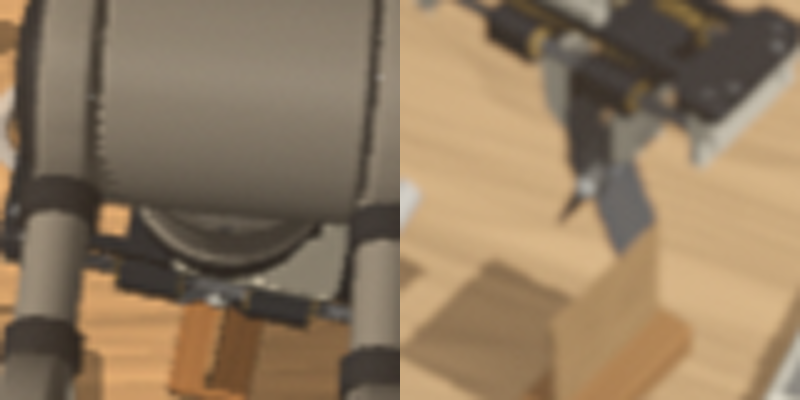

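In the right crop the open clip hangs above the card, with its pin's near end at (587,187), jaw tips at (563,220) and (625,250), and the card's top edge from (555,325) to (655,228). I'll check the alignment within this view.

```bash
python3 - <<'E'
import pickle
from h import *
S=pickle.load(open("cap3.pkl","rb"))["scene"]
s=lambda u,v:(230+(u-400)/5-.4,165+v/5-.4)
print("pin",[plane(S,s(587,187),z).round(1) for z in (180,184.5,189)])
a,b=plane(S,s(555,325),100),plane(S,s(655,228),100);print(a,b,(a+b)/2)
l,r=plane(S,s(561,222),142),plane(S,s(625,253),142);print("tips",l,r,(l+r)/2)
E
```

```text
pin [array([603.5,  28.5, 180. ]), array([607. ,  30.4, 184.5]), array([610.5,  32.3, 189. ])]
[633.8413627   23.68683393 100.        ] [551.46501523  40.93805794 100.        ] [592.65318897  32.31244593 100.        ]
tips [601.40018372  11.53702331 142.        ] [605.4157292  50.5083059 142.       ] [603.40795646  31.0226646  142.        ]
```

```bash
python3 -m pendant '{"dp":[[0,-0.0015,0],[0,-0.0015,0.015],[0,-0.0015,0.03],[0,-0.0015,0.042],[0,-0.0015,0.052],[0,-0.0015,0.058],[0,-0.0015,0.058],[0,-0.0015,0.058]],"rotation":[[0,0,0],[0,0,0],[0,0,0],[0,0,0],[0,0,0],[0,0,0],[0,0,0],[0,0,0]]}'
python3 - <<'E'
from h import *
go(588.5,28.5,147,168.5)
from plant import vision
s=vision.capture("scene");c=vision.capture("top")
import pickle;pickle.dump({"top":c,"scene":s},open("cap4.pkl","wb"))
z=lambda c,x,y,w:cv2.resize(c["pixels"][y:y+w,x:x+w,::-1],(400,400),interpolation=cv2.INTER_CUBIC)
cv2.imwrite("pics/a7.png",np.hstack([z(c,365,195,80),z(s,240,185,55)]))
E
```

```text
time: 13.35
tool_pos: [589.1, 27.0, 148.2]
tcp_rot: [3.141, 0.001, 2.942]
contact_force: [0.0, -0.1, -0.4]
grip_width: 25.2
finger_force: 29.8
dp [0.0009 0.0013 0.0012] rot [0.0002 0.0009 0.0009] at [589.1  27.  148.2] [1.800e+02 1.000e-01 1.685e+02] 13.35 25.244301282985035 [ 0.  -0.1 -0.4]
```

View pics/a7.png

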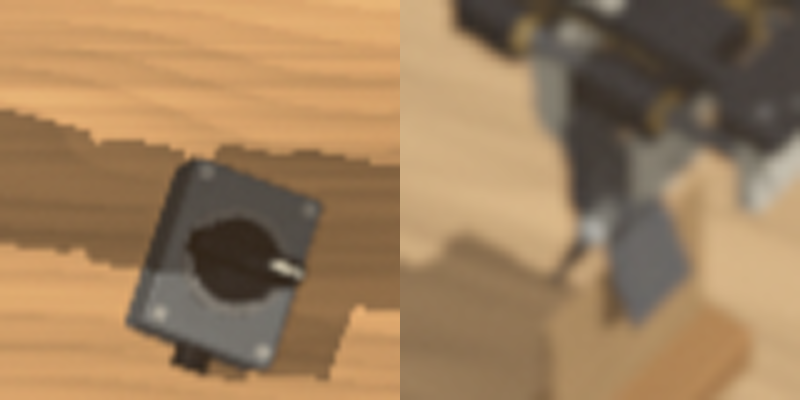

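The left crop shows the handle still off. The right crop shows the jaws astride the card with the pin at (593,230) above the edge and no contact force. I'll make a small centring trim, let it settle and hand in.

```bash
python3 -m pendant '{"dp":[[0,0.0005,0.001],[0,0.001,0.002],[0,0.001,0.002],[0,0.001,0.002],[0,0.001,0.002],[0,0.001,0.002]],"rotation":[[0,0,0],[0,0,0],[0,0,0],[0,0,0],[0,0,0],[0,0,0]]}'
python3 -c "
from plant import workorder
print(workorder.close_job())"
```

```text
time: 14.2
tool_pos: [589.0, 28.0, 145.7]
tcp_rot: [3.142, 0.0, 2.942]
contact_force: [-0.4, -0.4, -0.4]
grip_width: 25.6
finger_force: 29.8
the job is handed in; nothing more can be done
None
```

I handed the job in at 14.2 s with the handle at off and the clip held squeezed open, jaws astride the middle of the card's top edge. The last readings showed no contact force, but the hand-in returned no verdict.

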